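# Clear the viewing flap and hold it at the marked angle

## Task

Pick up the wooden scraper block and sweep all three glass chips off the flat viewing flap into the metal trough along its side, without touching the sharp chips with the fingers, and stand the scraper upright on the table again, clear of the viewing stand. Then raise the flap by its wooden side bar until it lines up with the brass pointer, leaving the pointer as it is set, and finish while still holding the flap there: it falls if let go. Leave the other things on the table where they are.

Things in the scene. Friction and masses are not known exactly. Their poses are not given: they have to be found in the camera images.
- station: the fixed viewing stand: a 250 x 250 mm plywood base that carries the flap. Origin: under the middle of the base, at table height; its x axis points from the flap's free edge to the hinge (away from the robot), y to the robot's left (the stand is turned up to 0.2 rad), z up. A thin aluminium quadrant frame, radius 100 mm about the hinge line, stands beside the flap at y = +140 mm.
- flap_top (a point): centre of the flap's smooth top face, flat: 63 mm above the table, over the stand's origin. The flap covers x -110 to +110 mm and y -130 to +130 mm of the stand when flat.
- trough_in (a point): middle of the floor of the open steel trough that runs along the flap's -y side, 6 mm above the table, at x = 0, y = -178 mm of the stand. Inside it is 242 mm (x) by 113 mm (y), reaching 8 mm in under the flap; the wall at the flap and the ends are 26 mm high, the outer wall 55 mm. Axes as the stand's.
- hinge_mid (a point): middle of the flap's hinge line, in the stand's frame at x = +110 mm, y = 0, 55 mm above the table. The hinge line runs along the stand's y axis.
- flap (a joint): angle of the flap in rad: 0 = lying flat on its rest, grows as the free edge (towards the robot) goes up; range 0 to 1.5. The flap is an aluminium frame with leaded pale glass, 220 x 260 x 16 mm, about 0.4 to 0.8 kg; almost no hinge friction, so it falls when let go.
- flap_bar (a point): middle of the free length of the flap's side bar: a round wooden bar 14 mm thick that sticks out 93 mm from the flap's +y edge at its free end, parallel to the hinge line and 208 mm from it. This point is 55 mm out from the flap's edge, 55 mm above the table when flat, with free space under and around. Axes: x towards the hinge along the flap, y along the bar, z out of the flap's top.
- pointer (a joint): angle marked by the brass pointer in rad, measured as flap is: the flap lines up with it when both are equal. It is set between 0.6 and 1.1 and stiff to turn.
- pointer_tip (a point): tip of the brass pointer: a flat needle 104 mm long that turns about the hinge line in the plane y = +150 mm of the stand, 20 mm outside the flap's +y edge. It points from the hinge line towards the robot and up. Axes: the pointer's own, x from the tip to the hinge line, y along the hinge line.
- scraper: the wooden scraper block, loose, about 0.2 kg, standing on the table to the left or right of the stand. Origin: centre of its underside. Foot 150 mm long (its x) x 30 mm (its y) x 30 mm high, with a rubber sole; on the middle of the foot stands an upright handle 60 mm (x) x 26 mm (y), from 30 to 90 mm height.
- scraper_grip (a point): the middle of the scraper's handle, 62 mm above its underside, axes as the scraper's; the handle is 26 mm thick along y. Grasp it here across the thickness.
- chip0_mid (a point): centre of a loose glass chip, 28 x 20 x 8 mm, 14 g, dark blue, lying flat on the flap, with its centre at x -70 to +20 mm and y -105 to +60 mm in the stand's frame
- chip1_mid (a point): centre of a loose glass chip, 22 x 22 x 8 mm, 14 g, dark blue, lying flat on the flap, with its centre at x -70 to +20 mm and y -105 to +60 mm in the stand's frame
- chip2_mid (a point): centre of a loose glass chip, 25 x 16 x 8 mm, 14 g, dark blue, lying flat on the flap, with its centre at x -70 to +20 mm and y -105 to +60 mm in the stand's frame
- chip0: the chip of chip0_mid; origin at the centre of its underside
- chip1: the chip of chip1_mid; origin at the centre of its underside
- chip2: the chip of chip2_mid; origin at the centre of its underside
- jar: bystander: glass jar with a metal lid, 68 mm wide, 85 mm high, on the side of the stand opposite to the scraper; origin under its centre
- bowl: bystander: white ceramic bowl, 110 mm wide, 50 mm high; origin under its centre
- brush: bystander: brush lying on the table at the left
- flux: bystander: amber glass bottle, 56 mm wide, 150 mm high; origin under its centre
- spatula: bystander: spatula lying on the table at the right
- samples: bystander: stack of three coloured glass plates, 90 x 70 x 18 mm; origin under its centre
- solder: bystander: steel tin, 60 mm wide, 45 mm high; origin under its centre
There are look-alikes about, which are no part of the job. Leave any blue or purple look-alike of the scraper alone.

How it is judged:
By the outcome, as a careful person would: the job done as asked, in the order asked, and still so for the second after the job is handed in, while the arm keeps its last pose, push and grip.
It also fails if it takes over 72 s, if anything falls off the work surface, if the arm or the gripper's body presses on something with over 40 N, if the wrist force passes 120 N, or if a joint passes its speed limit or range.

## Robot

A 6-joint arm with a two-finger parallel gripper is mounted at the origin on the work surface. World frame = base frame: x ahead of the robot, y to its left, z up, the work surface at z = 0. Lengths are in m, angles in rad, forces in N, time in s.
With the tool pointing down it reaches from about 0.325 to 0.75 m from the base axis. Payload 7.6 kg.
Tool frame: the origin (TCP) lies on the centre line of the jaws, within the pads' length; the fingertips stand 17 mm ahead of it and the grasp point (between the pads) lies 2 mm behind it; z points along the fingers, x is the direction in which the jaws open and shut, and the axes are right-handed (so a half turn about z gives the same grasp; the last joint's range is limited). The gripper opens to 85 mm and grips with 20 to 120 N. Pads are 22 mm wide; open, the fingers measure 114 mm over their backs; the gripper's body (76 mm by 85 mm) begins 54 mm behind the grasp point. The pads swing forward as they close: fully open they stand 13 mm farther back than shut.
Start: joints at [1.201, 0.052, 1.401, -0, 1.689, -0.07], TCP at [0.155, 0.502, 0.248] pointing down, gripper open.
Joint ranges: [-2.9, 2.9], [-0.91, 2.17], [0.12, 2.37], [-1.06, 4.2], [0.26, 2.73], [-2.93, 2.93]. Speed limits (rad/s): [2.57, 2.57, 3.01, 3.14, 3.14, 3.14].

## Interface

Orientations are given as a unit quaternion [w, x, y, z].
In Python, from bench import bot, vision gives the robot as it stands. The module is installed in compiled form; this text tells all that it offers. Calls block until the motion is done:
- bot.movep(position, orientation): joint-space move of the TCP to a pose.
- bot.movel(position, vel=0.15, ori=None, force_limit=None): straight line of the TCP; ori=None keeps the orientation; vel is the mean speed in m/s. With force_limit (N) it stops when the force on the tool has changed by that much, and returns True; else False.
- bot.set_joints(angles): joint-space move.
- bot.grip(opening, squeeze=None): finger opening in m; squeeze is the grip in N (None keeps the last); returns when the fingers have stopped.
- bot.wait(seconds).
- bot.ik(position, orientation): joint angles nearest the present ones, or None.
- bot.read_state(): the state.
- vision.camera(name): name is "side" or "top" or "wrist"; returns a dict with "color" (384x512x3 uint8, blue, green, red), "depth" (384x512 float32, m along the optical axis (not along the pixel's ray), 0 where there is no reading), "vfov" (degrees; the focal length in pixels is half the picture's height over the tangent of half this angle, whatever the lens; pixels are square), "cx", "cy" (the principal point, pixels), "k1" (the pictures are not rectified: a ray, as slopes to the right and down, at radius r is drawn at 1 + k1 r^2 times it, then the intrinsics apply), "xyz" and "rotation" of the camera in the world; the wrist camera has in their place "mount" (4x4, takes a point from camera to tool coordinates, whose origin is the TCP and whose axes are the tool frame's). Camera axes: x right, y down, z forward; pixel columns grow to the right and rows downward; lengths in m; the calibration is good to about 2 mm. A picture is of the moment at which its call begins: read the wrist's pose just before it.
A pose or a line that the arm cannot do raises bot.PlanningError and nothing moves.
- bot.close_job(): hands the job in, once; it reports no verdict.
The state is a dict: "clock": time; "joints": joint angles; "qvel": joint speeds; "joint_efforts": joint torques, N m; "tool_pos": TCP position; "tool_rot": TCP orientation; "contact_force": force on the tool from outside, world axes, zero at the start; "ft_torque": the same for the moment, N m; "opening": finger opening in m.
Only numpy, scipy, OpenCV 4.12 (cv2) and the standard library are available. Lean on these libraries where they do the work, as an engineer would, in place of code of your own. Each camera call takes 0.05 s, during which the arm holds its last target.

## Working session

There is one attempt and no reset: what is moved stays moved. The work goes in short steps, each a Python script; the robot and the scene stay as the last script left them, time stands still between calls to the robot, and variables do not carry over. Pictures are saved under pics/ and viewed, and the job is handed in when it is done.

```bash
mkdir -p pics; cat > h.py <<'E'
import numpy as np, cv2
from bench import bot, vision
def snap(n,f=None):
    st=bot.read_state(); c=vision.camera(n)
    c['st']=st
    if f: cv2.imwrite('pics/'+f+'.png',c['color'])
    return c
E
python3 - <<'E'
from h import *
import pickle
for n in ('side','top','wrist'):
    c=snap(n,n+'0'); pickle.dump(c,open(n+'0.pkl','wb'))
    print(n,{k:(v if np.size(v)<17 else np.shape(v)) for k,v in c.items() if k!='st'})
s=bot.read_state();print(s)
E
```

```text
side {'color': (384, 512, 3), 'depth': (384, 512), 'vfov': 48.71908151574793, 'cx': 258.07923172021447, 'cy': 200.88734699317035, 'k1': -0.04662122905959709, 'xyz': array([0.45250059, 0.89499966, 0.93478578]), 'rotation': array([ 0.02219044, -0.07549804,  0.9154298 , -0.39470991])}
top {'color': (384, 512, 3), 'depth': (384, 512), 'vfov': 50.32831529903056, 'cx': 255.28887823062928, 'cy': 196.3567619696929, 'k1': -0.01331386148315667, 'xyz': array([0.46208429, 0.0065724 , 1.27790767]), 'rotation': array([ 0.02211634, -0.70608573,  0.70713406, -0.03025279])}
wrist {'color': (384, 512, 3), 'depth': (384, 512), 'vfov': 60.1396756233968, 'cx': 258.5893139533416, 'cy': 189.32757772833588, 'k1': -0.030259415367148403, 'mount': array([[ 9.99999095e-01, -6.47867634e-04, -1.17874217e-03,
        -2.48255588e-04],
       [ 9.34231827e-04,  9.65022848e-01,  2.62164128e-01,
        -6.58671492e-02],
       [ 9.67665474e-04, -2.62164992e-01,  9.65022580e-01,
        -1.24449088e-01],
       [ 0.00000000e+00,  0.00000000e+00,  0.00000000e+00,
         1.00000000e+00]])}
{'clock': 0.15, 'joints': array([ 1.20071706e+00,  5.26760254e-02,  1.40147890e+00,  1.88526133e-05,
        1.68863117e+00, -7.03271544e-02]), 'qvel': array([-2.11470373e-03, -1.35179068e-03, -3.30069950e-03, -1.00469601e-03,
       -2.46616614e-03, -4.12938444e-05]), 'joint_efforts': array([ 6.11013893e-04, -3.81951642e+01, -3.60424805e+01, -1.73746952e-05,
        4.63638076e-03, -7.55326340e-06]), 'tool_pos': array([0.154934  , 0.50139629, 0.24768066]), 'tool_rot': array([ 3.11688206e-04,  8.04761086e-01,  5.93598549e-01, -5.08938218e-04]), 'contact_force': array([ 0.20039949, -0.4893544 , -0.04768222]), 'ft_torque': array([-0.00582759,  0.00137236,  0.00976776]), 'opening': 0.0855198875126969}
```

View pics/top0.png

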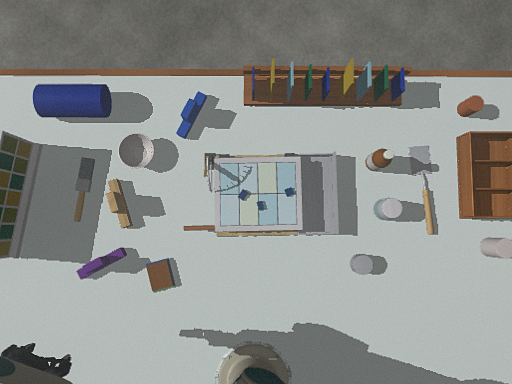

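View pics/side0.png

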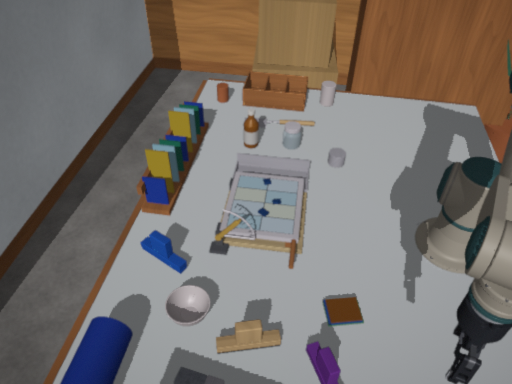

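View pics/wrist0.png

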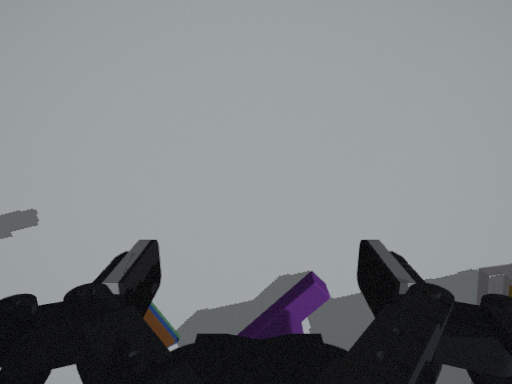

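```bash
cat >> h.py <<'E'
from scipy.spatial.transform import Rotation as R
def RQ(q): q=np.asarray(q); return R.from_quat([q[1],q[2],q[3],q[0]]).as_matrix()
def toq(M): q=R.from_matrix(M).as_quat(); return [q[3],q[0],q[1],q[2]]
def pose(c):
    if 'mount' in c:
        T=np.eye(4);T[:3,:3]=RQ(c['st']['tool_rot']);T[:3,3]=c['st']['tool_pos'];T=T@c['mount'];return T[:3,:3],T[:3,3]
    return RQ(c['rotation']),np.array(c['xyz'])
def K(c):
    f=192/np.tan(np.radians(c['vfov'])/2); return np.array([[f,0,c['cx']],[0,f,c['cy']],[0,0,1.]]),np.array([c['k1'],0,0,0.])
def rays(c,uv):
    k,d=K(c);n=cv2.undistortPoints(np.asarray(uv,float).reshape(-1,1,2),k,d)[:,0]
    M,t=pose(c);return t,np.c_[n,np.ones(len(n))]@M.T
def cast(c,uv,z):
    t,r=rays(c,uv);return t+r*((z-t[2])/r[:,2])[:,None]
def proj(c,P):
    k,d=K(c);M,t=pose(c);return cv2.projectPoints(((np.atleast_2d(P)-t)@M).reshape(-1,1,3),np.zeros(3),np.zeros(3),k,d)[0][:,0]
def cloud(c):
    v,u=np.mgrid[:384,:512];t,r=rays(c,np.c_[u.ravel(),v.ravel()]);return (t+r*c['depth'].reshape(-1,1)).reshape(384,512,3)
E
python3 - <<'E'
from h import *
import pickle
t=pickle.load(open('top0.pkl','rb'));s=pickle.load(open('side0.pkl','rb'))
P=cloud(t);print(P[260,300],P[195,258],P[203,120],P[228,200],P[100,190])
P=cloud(s);print(P[250,400],P[200,270],P[330,250])
cv2.imwrite('pics/tc.png',cv2.resize(t['color'][140:250,170:350],None,fx=4.4,fy=4.4,interpolation=cv2.INTER_CUBIC))
cv2.imwrite('pics/sc.png',cv2.resize(s['color'][150:280,190:330],None,fx=4.5,fy=4.5,interpolation=cv2.INTER_CUBIC))
cv2.imwrite('pics/tc2.png',cv2.resize(t['color'][170:240,90:150],None,fx=8,fy=8,interpolation=cv2.INTER_CUBIC))
E
```

```text
[ 0.35874783 -0.14648469  0.00180548] [ 0.55629019 -0.01559666  0.06299598] [0.53312422 0.3957967  0.05877665] [0.45847474 0.15653526 0.06162997] [0.83706717 0.18591513 0.08940032]
[ 0.15151811  0.04841642 -0.00069228] [ 0.54510041 -0.02838222  0.06200063] [0.52908285 0.42058523 0.08728666]
```

View pics/tc.png

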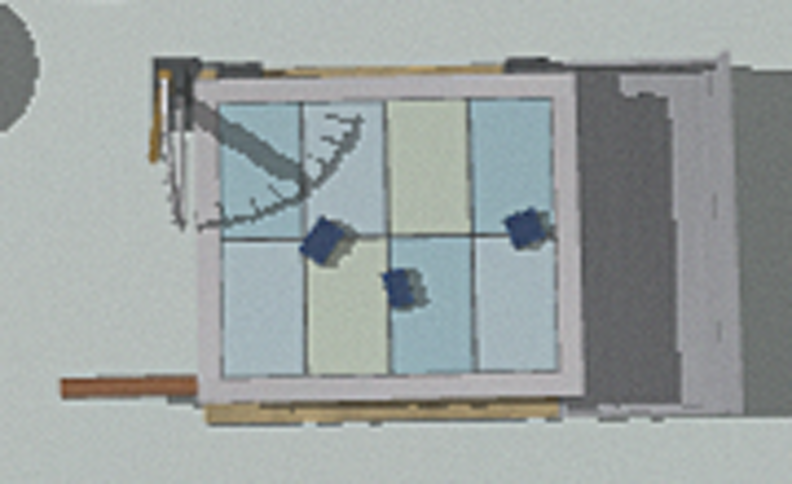

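View pics/sc.png

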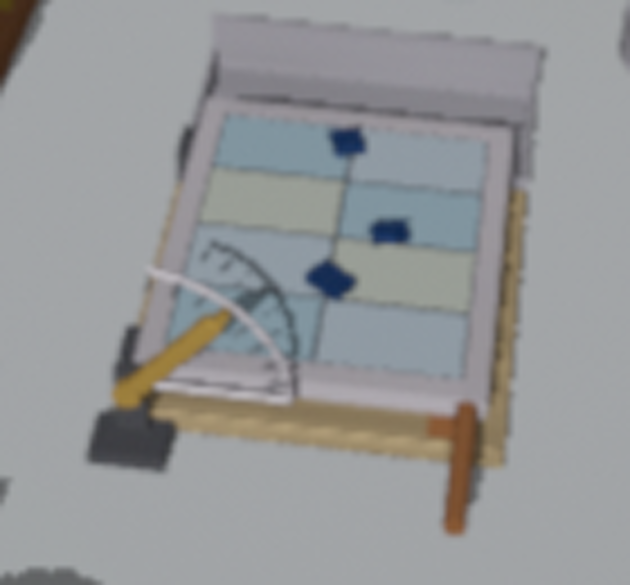

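View pics/tc2.png

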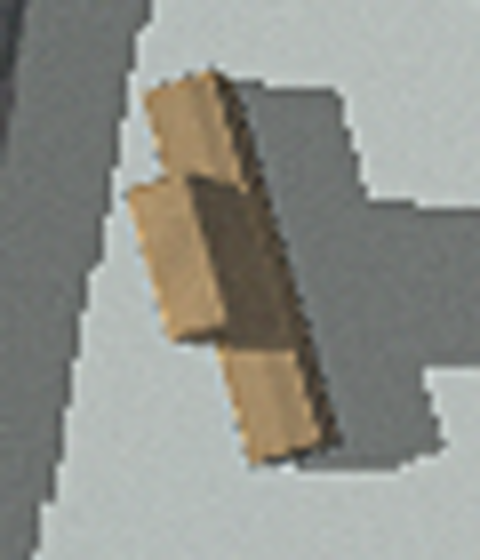

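```bash
cat > meas.py <<'E'
from h import *
import pickle
t=pickle.load(open('top0.pkl','rb'));s=pickle.load(open('side0.pkl','rb'))
un=lambda p,f,o:(np.array(p,float)+.5)/f-.5+np.array(o)
def fit(model,meas): # 2d rigid
    m0,w0=model.mean(0),meas.mean(0);H=(model-m0).T@(meas-w0);a=np.arctan2(H[0,1]-H[1,0],H[0,0]+H[1,1])
    Q=np.array([[np.cos(a),-np.sin(a)],[np.sin(a),np.cos(a)]]);tt=w0-Q@m0
    print('res mm',np.round((meas-(model@Q.T+tt))*1000,1).tolist());return a,tt
fc=np.array([[110,130],[110,-130],[-110,-130],[-110,130]])/1000.
A=cast(t,un([(193,83),(575,73),(584,393),(197,404)],4.4,(170,140)),.063)[:,:2]
a,o=fit(fc,A);print('station top',a,o)
B=cast(s,un([(152,378),(207,97),(518,128),(484,414)],4.5,(190,150)),.063)[:,:2];print(B)
a2,o2=fit(fc,B);print('station side',a2,o2)
Q=np.array([[np.cos(a),-np.sin(a)],[np.sin(a),np.cos(a)]])
hm=np.array([[30,13],[30,-13],[-30,-13],[-30,13]])/1000.
ht=cast(t,un([(127,188),(185,176),(227,331),(175,342)],8,(90,170)),.09)[:,:2]
print('handle',fit(hm,ht))
fm=np.array([[75,15],[75,-15],[-75,-15],[-75,15]])/1000.
print('foot',fit(fm,cast(t,un([(145,90),(213,70),(328,441),(250,465)],8,(90,170)),.03)[:,:2]))
for c,n in((t,'top'),(s,'side')):
    h=cv2.cvtColor(c['color'],cv2.COLOR_BGR2HSV);m=cv2.inRange(h,(105,130,40),(130,255,160))
    k,l,st,ce=cv2.connectedComponentsWithStats(m)
    for i in range(1,k):
        if 15<st[i,4]<200:
            p=cast(c,[ce[i]],.071)[0,:2];q=(p-o)@Q
            if abs(q).max()<.14: print(n,'chip',st[i,4],ce[i],p,q)
    # brass
    m=cv2.inRange(h,(15,120,60),(30,255,255)); 
    P=cloud(c); S=(P[...,:2]-o)@Q
    sel=(m>0)&(abs(S[...,0]-.05)<.1)&(S[...,1]>.1)&(S[...,1]<.2)&(P[...,2]>.05)&(P[...,2]<.2)
    v,u=np.nonzero(sel);print(n,'brass',len(u))
    if n=='side':
        # cast to plane y=.15
        tt,r=rays(c,np.c_[u,v]);ts=(tt[:2]-o)@Q;rs=r[:,:2]@Q
        l=(.15-ts[1])/rs[:,1];x=ts[0]+l*rs[:,0];z=tt[2]+l*r[:,2]
        dx=.11-x;dz=z-.055;rr=np.hypot(dx,dz);ang=np.arctan2(dz,dx)
        w=(rr>.03)&(rr<.1)&(abs(ang-np.median(ang))<.3);print('r max',rr.max(),'ang med',np.median(ang[w]),ang[w].mean(),w.sum())
        d=np.polyfit(dx[w],dz[w],1);print('line',d,np.arctan(d[0]))
    q=np.c_[S[sel],P[sel][:,2]]
    print('depth-based',np.median(q[:,1]), np.median(np.arctan2(q[:,2]-.055,.11-q[:,0])))
E
python3 meas.py
```

```text
res mm [[-1.4, -0.1], [-0.5, -1.0], [1.4, 0.2], [0.5, 1.0]]
station top 0.022872560207263505 [ 0.56072445 -0.01466624]
[[ 0.65346689  0.12940204]
 [ 0.67271    -0.1422364 ]
 [ 0.44983598 -0.14772308]
 [ 0.44963504  0.12343376]]
res mm [[-8.7, 5.2], [2.2, -6.6], [-0.8, -5.0], [7.4, 6.3]]
station side 0.032224930393651055 [ 0.55641198 -0.00928092]
res mm [[0.9, -1.8], [-2.2, 2.2], [-1.1, 2.9], [2.4, -3.3]]
handle (np.float64(0.2918477201693487), array([0.5343798 , 0.40949929]))
res mm [[0.4, -1.4], [-0.9, 1.3], [0.2, -0.4], [0.2, 0.4]]
foot (np.float64(0.30626096839575545), array([0.53548324, 0.40872357]))
top brass 18
depth-based 0.1497031207801246 0.9952998305212644
side chip 27 [266.81481481 181.07407407] [ 0.56560817 -0.10242653] [ 0.00287532 -0.08784904]
side chip 23 [276.04347826 201.17391304] [ 0.52579624 -0.01698227] [-0.03497204 -0.0015166 ]
side chip 39 [263.02564103 211.8974359 ] [0.55719025 0.03428022] [-0.00241384  0.04901448]
side brass 125
r max 0.10104226395853637 ang med 0.9135529352187934 0.916639525653469 73
line [1.17736929 0.00482331] 0.8666790545775283
depth-based 0.1515945112630491 0.9468997936768808
```

```bash
cat >> h.py <<'E'
SA=0.0229;SO=np.array([.5607,-.0147])
def S2W(p): p=np.asarray(p,float);c,s=np.cos(SA),np.sin(SA);return [SO[0]+c*p[0]-s*p[1],SO[1]+s*p[0]+c*p[1],p[2]]
def down(yaw): c,s=np.cos(yaw),np.sin(yaw);return toq(np.array([[c,s,0],[s,-c,0],[0,0,-1.]]))  # symmetric cols
E
python3 - <<'E'
from h import *
import pickle
q=down(1.87)
print(bot.ik([.534,.409,.25],q),bot.ik([.534,.409,.06],q))
for y in(.097,-.135):
  for z in (.3,.123): print(bot.ik(S2W([-.025,y,z]),down(1.571+SA)))
bot.movep([.534,.409,.25],q)
c=snap('wrist','w1');pickle.dump(c,open('w1.pkl','wb'));print(c['st']['clock'],c['st']['tool_pos'])
E
```

```text
[ 5.98724304e-01  4.83809101e-01  8.86790430e-01 -4.44089210e-16
  1.77099312e+00 -1.27127570e+00] [ 5.98724304e-01  5.88570127e-01  1.12667934e+00 -4.44089210e-16
  1.42634319e+00 -1.27127570e+00]
[ 8.35430320e-02  8.78668782e-02  1.26133537e+00 -4.44089210e-16
  1.79239041e+00 -1.51035697e+00]
[ 8.35430320e-02  1.69703749e-01  1.52734091e+00 -4.44089210e-16
  1.44454800e+00 -1.51035697e+00]
[-3.37947620e-01  1.44129941e-01  1.20054445e+00 -4.44089210e-16
  1.79691827e+00 -1.93184762e+00]
[-3.37947620e-01  2.22928516e-01  1.46647589e+00 -4.44089210e-16
  1.45218825e+00 -1.93184762e+00]
1.6 [0.53325771 0.40971699 0.25017068]
```

View pics/w1.png

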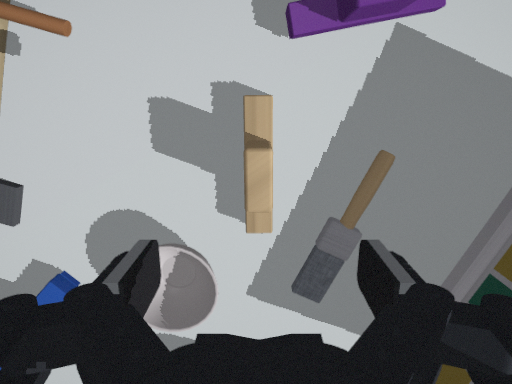

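```bash
python3 - <<'E'
from h import *
import pickle
c=pickle.load(open('w1.pkl','rb'))
p=cast(c,[(244.5,96),(272,96),(272,232.5),(247,233)],.03);print(p,p.mean(0))
p=cast(c,[(245,149),(273,149),(272,211),(246,211)],.09);print(p,p.mean(0))
e=p[1]-p[2];print(np.arctan2(e[1],e[0]))
E
```

```text
[[0.471107   0.37504435 0.03      ]
 [0.46298405 0.40139442 0.03      ]
 [0.6029194  0.4461366  0.03      ]
 [0.61172464 0.41962988 0.03      ]] [0.53718377 0.41055131 0.03      ]
[[0.51310364 0.39055575 0.09      ]
 [0.50599704 0.41360095 0.09      ]
 [0.55989516 0.42993595 0.09      ]
 [0.56683425 0.40744004 0.09      ]] [0.53645752 0.41038317 0.09      ]
-2.8473201129873758
```

```bash
python3 - <<'E'
from h import *
import pickle
q=down(1.873)
bot.movel([.5368,.4105,.25],ori=q)
bot.movel([.5368,.4105,.060],vel=.15)
r=bot.grip(.0,70);s=bot.read_state();print(r,s['opening'],s['contact_force'],s['tool_pos'])
bot.movel([.5368,.4105,.26],vel=.15)
bot.movep(S2W([-.025,.097,.26]),down(1.571+SA))
s=bot.read_state();print(s['clock'],s['opening'],s['contact_force'],s['tool_pos'])
pickle.dump(snap('side','s2'),open('s2.pkl','wb'));snap('wrist','w2');snap('top','t2')
E
```

```text
False 0.025133637042722933 [-0.6252013   0.10166688  1.03573546] [0.53696174 0.41058796 0.06031067]
6.625 0.025018021689104573 [ 0.26856337  0.47539414 -2.1555047 ] [0.53367189 0.08260782 0.26008468]
```

View pics/s2.png

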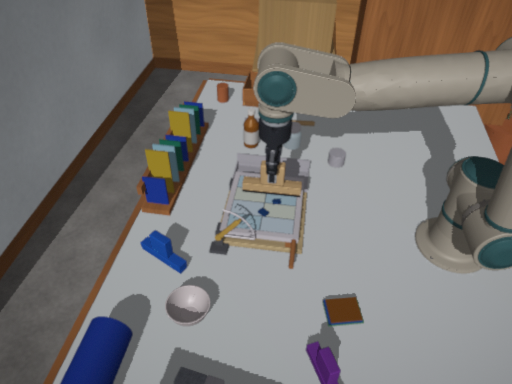

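View pics/w2.png

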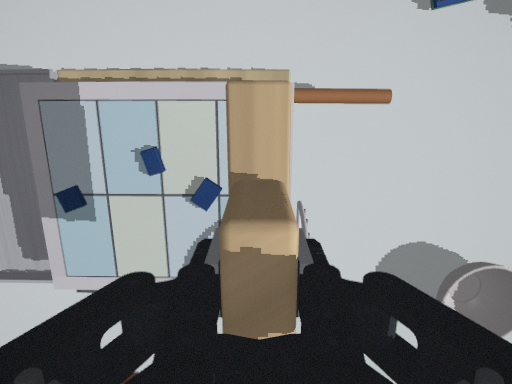

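```bash
python3 - <<'E'
from h import *
c=snap('wrist','w3')
Q=np.array([[np.cos(SA),-np.sin(SA)],[np.sin(SA),np.cos(SA)]])
S=lambda p:np.round((p[:,:2]-SO)@Q*1000,1).tolist()
print('corners',S(cast(c,[(33,82),(53,293)],.063)))
print('chips',S(cast(c,[(71,199),(153,161),(206,194)],.071)))
print('bar',S(cast(c,[(295,96),(390,97)],.06)))
print('foot far end (z .26-.06)', S(cast(c,[(228,81),(291,81)],.23)))
E
```

```text
corners [[-107.8, -114.5], [116.5, -131.9]]
chips [[4.4, -89.7], [-33.9, -4.0], [-1.0, 45.7]]
bar [[-94.1, 131.6], [-93.7, 221.9]]
foot far end (z .26-.06) [[-98.8, 83.8], [-98.8, 111.8]]
```

```bash
python3 - <<'E'
from h import *
p=S2W([-.022,.097,.132]);bot.movel(p,vel=.15)
p[2]=.1175;r=bot.movel(p,vel=.02,force_limit=4)
s=bot.read_state();print(r,s['tool_pos'],s['contact_force'],s['ft_torque'],s['opening'])
z=s['tool_pos'][2]
z+= .0005 if r else 0
bot.movel(S2W([-.022,.08,z]),vel=.06)
s=bot.read_state();print(s['contact_force'],s['ft_torque'])
snap('side','s4')
E
```

```text
True [0.53658061 0.08179015 0.12320366] [-0.80079996  0.64701138  3.57620708] [ 0.0207818  0.0991279 -0.0077446] 0.02519384907588963
[-0.53879264 -0.63348395 -0.82859695] [-0.14223497 -0.11333634 -0.04493603]
```

View pics/s4.png

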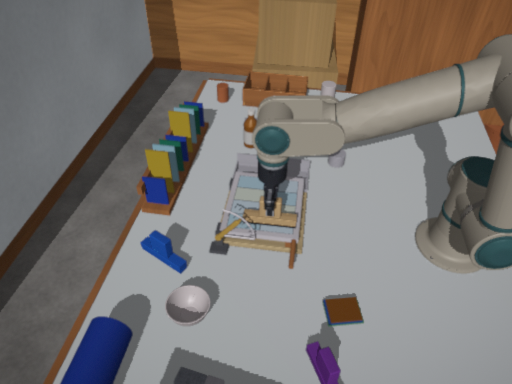

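```bash
python3 - <<'E'
from h import *
z=.1235
r=bot.movel(S2W([-.022,-.142,z]),vel=.09,force_limit=25)
s=bot.read_state();print(r,s['clock'],s['contact_force'],s['tool_pos'],s['opening'])
snap('side','s5')
bot.movel(S2W([-.022,-.142,.26]),vel=.2)
bot.movel(S2W([-.022,0.02,.28]),vel=.25)
snap('wrist','w5'); snap('side','s6')
E
```

```text
False 11.4333 [-0.23407315 -0.40398031 -1.70594475] [ 0.54198583 -0.1569409   0.12352084] 0.0251402503138111
```

View pics/s6.png

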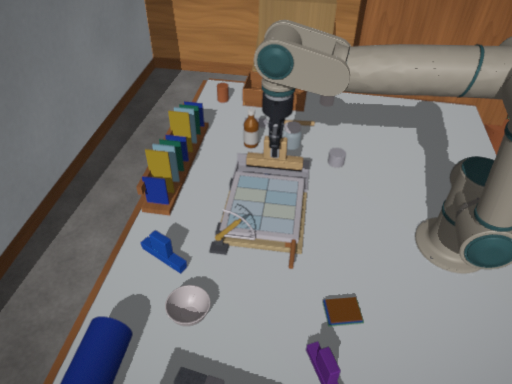

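View pics/w5.png

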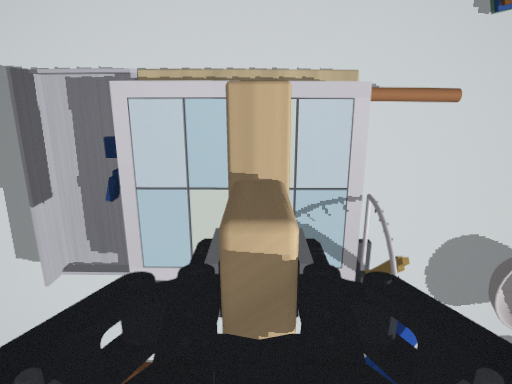

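```bash
python3 - <<'E'
from h import *
import pickle
q=down(1.873)
bot.movep([.5368,.4105,.22],q)
bot.movel([.5368,.4105,.068],vel=.15)
r=bot.movel([.5368,.4105,.058],vel=.02,force_limit=4)
s=bot.read_state();print(r,s['clock'],s['contact_force'],s['tool_pos'])
bot.grip(.085)
bot.movel([.5368,.4105,.25],vel=.2)
c=snap('top','t7');pickle.dump(c,open('t7.pkl','wb'));c=snap('side','s7');pickle.dump(c,open('s7.pkl','wb'))
print(c['st']['clock'])
I=cv2.imread('pics/t7.png');cv2.imwrite('pics/t7c.png',cv2.resize(I[140:250,90:350],None,fx=3,fy=3,interpolation=cv2.INTER_CUBIC))
E
```

```text
True 16.3333 [1.75069071 0.89022849 3.73891806] [0.53706061 0.41072101 0.06029421]
18.1
```

View pics/t7c.png

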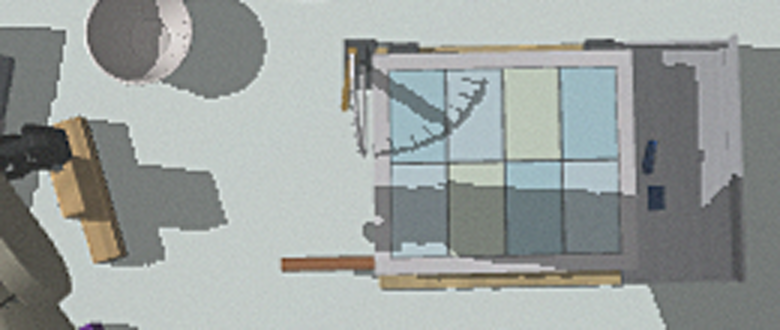

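View pics/s7.png

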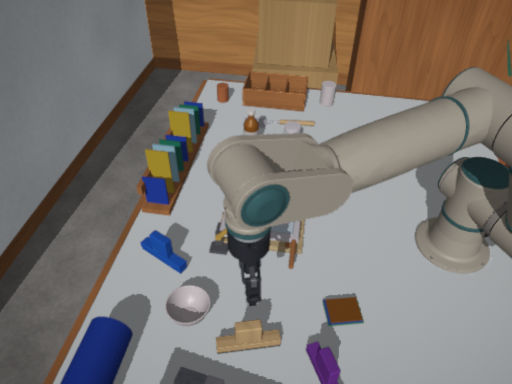

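```bash
python3 - <<'E'
from h import *
import pickle
bot.movep(S2W([-.06,-.20,.26]),down(1.594))
c=snap('wrist','w8');pickle.dump(c,open('w8.pkl','wb'));print(c['st']['clock'])
E
```

```text
20.3917
```

View pics/w8.png

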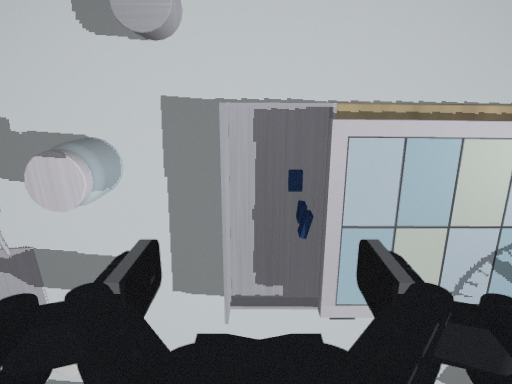

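```bash
python3 - <<'E'
from h import *
import pickle
c=pickle.load(open('w8.pkl','rb'))
Q=np.array([[np.cos(SA),-np.sin(SA)],[np.sin(SA),np.cos(SA)]])
S=lambda p:np.round((p[:,:2]-SO)@Q*1000,1).tolist()
print(S(cast(c,[(330,122),(322,318)],.063)))
def view(al,p):
    s,co=np.sin(al),np.cos(al)
    return p,toq(np.array([[1,0,0],[0,-co,-s],[0,s,-co]]))
p,q=view(.6,[.62,.245,.235])
print(bot.ik(p,q))
bot.movep([.5,.15,.33],down(.8)) if bot.ik(p,q) is not None else 0
bot.movep(p,q)
c=snap('wrist','w9');pickle.dump(c,open('w9.pkl','wb'));print(c['st']['clock'])
E
```

```text
[[-105.0, -131.9], [112.2, -128.3]]
[ 0.51545924  0.69725262  0.71105685 -0.56823949  1.9912585   0.34662293]
22.7167
```

View pics/w9.png

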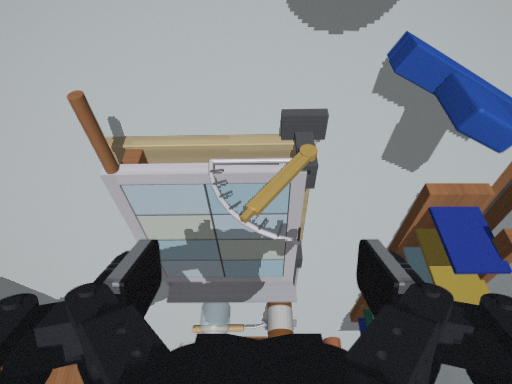

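```bash
cat >>h.py <<'E'
QS=np.array([[np.cos(SA),-np.sin(SA)],[np.sin(SA),np.cos(SA)]])
def plane(c,uv,y):
    t,r=rays(c,uv);ts=(t[:2]-SO)@QS;rs=r[:,:2]@QS;l=(y-ts[1])/rs[:,1];return np.c_[ts[0]+l*rs[:,0],t[2]+l*r[:,2]]
E
python3 - <<'E'
from h import *
import pickle
c=pickle.load(open('w9.pkl','rb'));print(c['st']['tool_pos'])
h=cv2.cvtColor(c['color'],cv2.COLOR_BGR2HSV)
m=cv2.inRange(h,(14,130,60),(30,255,255));m[:140]=0;m[225:]=0;m[:,:235]=0;m[:,322:]=0
k,l,st,ce=cv2.connectedComponentsWithStats(m);i=1+np.argmax(st[1:,4]);print(st[i])
v,u=np.nonzero(l==i);P=plane(c,np.c_[u,v],.152)
w=(v>165)
vx,vy,x0,y0=cv2.fitLine(P[w].astype(np.float32),cv2.DIST_HUBER,0,1e-4,1e-4).ravel();print('line ang',np.arctan2(-vy,vx) if vx>0 else np.arctan2(vy,-vx),'pt',x0,y0)
print('tip/pivot',plane(c,[(245,218),(308,152)],.15)*1000)
print('perp offset of pivot(.11,.055)',np.cross([vx,vy],[.11-x0,.055-y0])*1000)
print('quad base',plane(c,[(211,161),(296,161)],.14)*1000)
print('flap +y edge',(cast(c,[(117,167),(305,165)],.063)[:,:2]-SO)@QS*1000)
print('bar',(cast(c,[(76,97),(110,172)],.055)[:,:2]-SO)@QS*1000)
P3=cloud(c)[l==i];s=np.c_[(P3[:,:2]-SO)@QS,P3[:,2]];print('depth y',np.median(s[:,1]))
vv=cv2.fitLine(s[w][:,[0,2]].astype(np.float32),cv2.DIST_HUBER,0,1e-4,1e-4).ravel();print('depth ang',np.arctan2(vv[1],-vv[0]),vv)
g=cv2.resize(c['color'][135:235,190:330],None,fx=5,fy=5,interpolation=cv2.INTER_CUBIC);cv2.imwrite('pics/w9c.png',g)
E
```

```text
[0.62041371 0.24395204 0.23586662]
[299 167   3   3   3]
line ang 0.88874197 pt 0.103086144 0.07855245
tip/pivot [[ 51.5158057  135.1517797 ]
 [113.29914133  54.26901476]]
perp offset of pivot(.11,.055) -9.480124
quad base [[ 13.31711357  54.72974797]
 [101.56156543  56.83669327]]
flap +y edge [[-83.14499657 141.97045082]
 [110.27054554 140.17944499]]
bar [[-94.10944176 221.24242666]
 [-98.63434748 126.40766924]]
depth y 0.14956044429535353
depth ang -2.0923986 [ 0.49826995 -0.867022    0.10339328  0.07656833]<stdin>:11: DeprecationWarning: Arrays of 2-dimensional vectors are deprecated. Use arrays of 3-dimensional vectors instead. (deprecated in NumPy 2.0)
```

View pics/w9c.png

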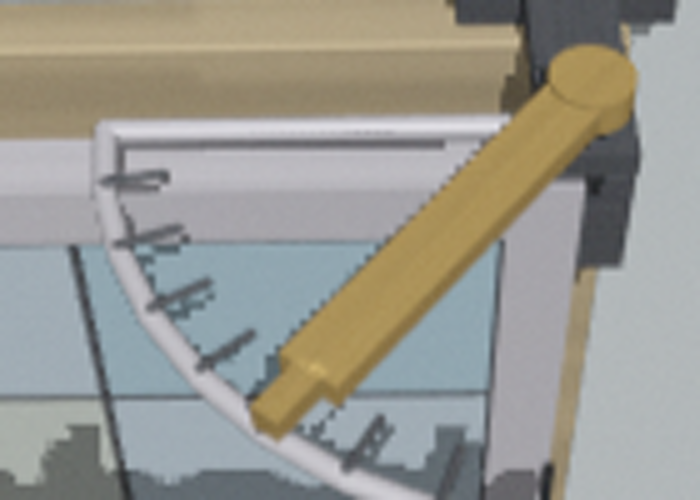

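```bash
python3 - <<'E'
from h import *
import pickle
c=pickle.load(open('w9.pkl','rb'))
h=cv2.cvtColor(c['color'],cv2.COLOR_BGR2HSV);print(h[185,276],h[200,262],h[195,262],h[150,308])
m=cv2.inRange(h,(10,140,90),(30,255,255));m[:140]=0;m[226:]=0;m[:,:238]=0;m[:,320:]=0
k,l,st,ce=cv2.connectedComponentsWithStats(m);i=1+np.argmax(st[1:,4]);print(st[i])
v,u=np.nonzero(l==i)
for y in(.148,.150,.152):
    P=plane(c,np.c_[u,v],y);r=np.hypot(P[:,0]-.11,P[:,1]-.055)
    w=(r>.02)&(r<.083)
    b=np.digitize(r,np.arange(.02,.083,.003));C=np.array([P[b==j].mean(0) for j in range(1,21)])
    vx,vy,x0,y0=cv2.fitLine(C.astype(np.float32),cv2.DIST_HUBER,0,1e-4,1e-4).ravel()
    print(y,'ang',np.arctan2(abs(vy),abs(vx)),w.sum(),'rmax',r.max(),'off mm',(vx*(.055-y0)-vy*(.11-x0))*1000)
P3=cloud(c)[l==i];s=np.c_[(P3[:,:2]-SO)@QS,P3[:,2]]
r=np.hypot(s[:,0]-.11,s[:,2]-.055);b=np.digitize(r,np.arange(.02,.1,.004));C=np.array([np.median(s[b==j],0) for j in range(1,20)])
d=cv2.fitLine(C[:,[0,2]].astype(np.float32),cv2.DIST_HUBER,0,1e-4,1e-4).ravel();print('depth',np.median(s[:,1]),np.arctan2(abs(d[1]),abs(d[0])),d)
E
```

```text
[ 21 123 172] [ 21 119 173] [ 21 122 170] [ 21 126 168]Traceback (most recent call last):
  File "<stdin>", line 6, in <module>
    return _wrapfunc(a, 'argmax', axis=axis, out=out, **kwds)
    return bound(*args, **kwds)
ValueError: attempt to get argmax of an empty sequence
```

```bash
cat > pt.py <<'E'
from h import *
import pickle
c=pickle.load(open('w9.pkl','rb'))
h=cv2.cvtColor(c['color'],cv2.COLOR_BGR2HSV)
for vmin in (60,150):
    m=cv2.inRange(h,(16,95,vmin),(26,170,255));m[:140]=0;m[226:]=0;m[:,:238]=0;m[:,320:]=0
    k,l,st,ce=cv2.connectedComponentsWithStats(m);i=1+np.argmax(st[1:,4]);print(vmin,st[i])
    v,u=np.nonzero(l==i)
    for y in(.148,.152):
        P=plane(c,np.c_[u,v],y);r=np.hypot(P[:,0]-.11,P[:,1]-.055)
        b=np.digitize(r,np.arange(.02,.081,.003));C=np.array([P[b==j].mean(0) for j in range(1,20)])
        vx,vy,x0,y0=cv2.fitLine(C.astype(np.float32),cv2.DIST_HUBER,0,1e-4,1e-4).ravel()
        print(y,'ang',np.arctan2(abs(vy),abs(vx)),'rmax',r.max(),'off mm',(vx*(.055-y0)-vy*(.11-x0))*1000,'x at z=.055',x0+vx/vy*(.055-y0))
P3=cloud(c)[l==i];s=np.c_[(P3[:,:2]-SO)@QS,P3[:,2]]
r=np.hypot(s[:,0]-.11,s[:,2]-.055);b=np.digitize(r,np.arange(.02,.081,.004));C=np.array([np.median(s[b==j],0) for j in range(1,15)])
d=cv2.fitLine(C[:,[0,2]].astype(np.float32),cv2.DIST_HUBER,0,1e-4,1e-4).ravel();print('depth',np.median(s[:,1]),np.arctan2(abs(d[1]),abs(d[0])),d)
E
python3 pt.py
```

```text
60 [ 240  144   77   78 1452]
0.148 ang 0.90502864 rmax 0.10133675671342604 off mm -1.3581495 x at z=.055 0.111726955
0.152 ang 0.9055527 rmax 0.10339929774362612 off mm -3.365552 x at z=.055 0.1142777
150 [ 240  144   77   76 1205]
0.148 ang 0.90903044 rmax 0.09918314733023667 off mm -0.042114407 x at z=.055 0.11005338
0.152 ang 0.90753525 rmax 0.10127069393932389 off mm -2.1517277 x at z=.055 0.11273066
depth 0.15275312417156514 0.9116065 [ 0.6124766  -0.7904887   0.08237327  0.09426275]
```

```bash
cat >>h.py <<'E'
SO=SO+np.array([.002,0])
YB=.188
def barpose(th,phi,back=0.,hx=.11,off=(0,0)):
    # grasp point on the bar; TCP is 2 mm ahead of the grasp point
    c,s=np.cos(phi),np.sin(phi);z=np.array([s,0,-c]);x=np.array([c,0,s])
    p=np.array([hx-.208*np.cos(th)+off[0],YB,.055+.208*np.sin(th)+off[1]])+z*(.002-back)
    M=np.eye(3);M[:2,:2]=QS
    return S2W(p),toq(M@np.c_[x,[0,-1,0],z])
E
python3 - <<'E'
from h import *
for phi0 in (.3,.45,.6):
    print(phi0,np.round(bot.ik(*barpose(0,phi0,.1)),2))
    for th in (0,.3,.6,.91,1.0):
        j=bot.ik(*barpose(th,phi0-th)); print('  ',th,None if j is None else np.round(j,2))
E
```

```text
0.3 [ 0.35 -0.28  1.93 -0.1   1.21  0.35]
   0 [ 0.33 -0.06  1.95 -0.11  0.97  0.35]
   0.3 [ 0.28  0.07  1.65 -0.    1.42  0.25]
   0.6 [0.23 0.3  1.3  0.06 1.83 0.22]
   0.91 [0.2  0.63 0.85 0.13 2.26 0.23]
   1.0 [0.19 0.74 0.69 0.16 2.4  0.25]
0.45 [ 0.4  -0.41  2.07 -0.18  1.07  0.43]
   0 [ 0.36 -0.14  2.05 -0.2   0.81  0.44]
   0.3 [ 0.3  -0.03  1.76 -0.04  1.27  0.28]
   0.6 [0.25 0.2  1.4  0.03 1.69 0.22]
   0.91 [0.21 0.52 0.96 0.1  2.12 0.21]
   1.0 [0.2  0.63 0.81 0.12 2.24 0.22]
0.6 [ 0.45 -0.53  2.21 -0.3   0.93  0.54]
   0 [ 0.39 -0.2   2.14 -0.34  0.65  0.58]
   0.3 [ 0.32 -0.13  1.87 -0.1   1.11  0.33]
   0.6 [ 0.26  0.09  1.52 -0.    1.53  0.24]
   0.91 [0.22 0.41 1.08 0.06 1.96 0.21]
   1.0 [0.21 0.52 0.93 0.08 2.09 0.21]
```

```bash
python3 - <<'E'
from h import *
import pickle
bot.movel([.55,.28,.30],vel=.25)
bot.movep(*barpose(0,.45,.12))
bot.grip(.05,30)
c=snap('wrist','w10');pickle.dump(c,open('w10.pkl','wb'))
s=bot.read_state();print(s['clock'],s['tool_pos'],s['opening'],s['contact_force'])
snap('side','s10')
E
```

```text
25.0417 [0.40917592 0.169924   0.16129472] 0.04990693764477452 [ 0.18958811 -0.46713958  0.31227576]
```

View pics/w10.png

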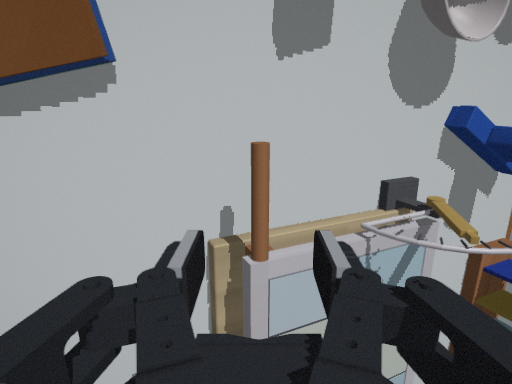

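View pics/s10.png

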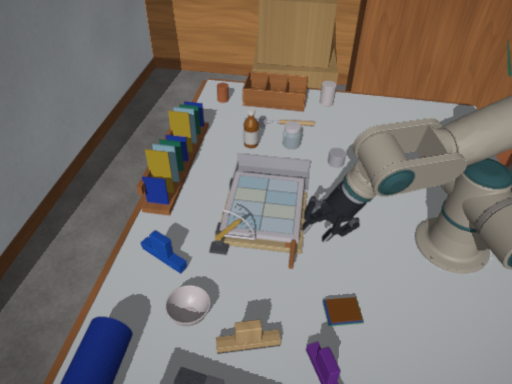

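```bash
python3 - <<'E'
from h import *
p,q=barpose(0,.45)
r=bot.movel(p,vel=.1,force_limit=8)
s=bot.read_state();print(r,s['tool_pos'],p,s['contact_force'])
if not r:
    g=bot.grip(0,30);bot.wait(.2)
    s=bot.read_state();print(g,s['clock'],s['opening'],s['tool_pos'],s['contact_force'],s['ft_torque'])
snap('side','s11')
E
```

```text
False [0.46150736 0.17117081 0.05380144] [np.float64(0.46129057421678293), np.float64(0.17102662343619465), np.float64(0.053199105795294646)] [ 0.29091751 -1.11378155  0.40948282]
False 27.0583 0.012743491379769965 [0.46193168 0.17117683 0.05397777] [ 2.6195854  -0.59120815  3.79043129] [-0.0988551  -0.4035491  -0.14203785]
```

View pics/s11.png

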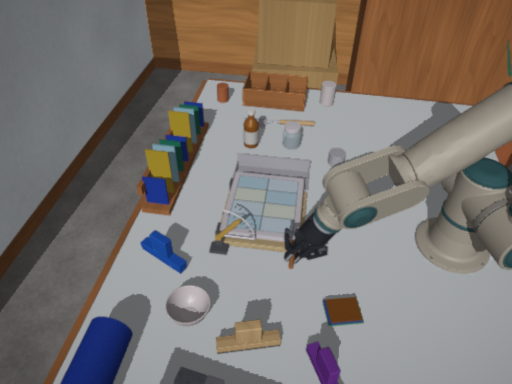

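```bash
python3 - <<'E'
from h import *
bot.grip(0,60)
for th in np.arange(.08,.81,.09):
    p,q=barpose(th,.45-th)
    r=bot.movel(p,vel=.06,ori=q,force_limit=30)
    s=bot.read_state();c,sn=np.cos(.45-th),np.sin(.45-th)
    print(round(th,2),r,np.round((s['tool_pos']-p)*1000,1),np.round(s['contact_force'],1),round(s['opening'],4))
    if r: break
print(s['clock'])
import pickle
c=snap('side','s12');pickle.dump(c,open('s12.pkl','wb'))
g=cv2.resize(c['color'][130:280,190:340],None,fx=4,fy=4,interpolation=cv2.INTER_CUBIC);cv2.imwrite('pics/s12c.png',g)
c=snap('wrist','w12');pickle.dump(c,open('w12.pkl','wb'))
c=snap('top','t12');pickle.dump(c,open('t12.pkl','wb'))
E
```

```text
0.08 False [ 0.5  0.1 -0.2] [ 9.7  1.6 -3.7] 0.0119
0.17 False [ 0.4  0.1 -0.8] [10.8  2.3 -5.2] 0.0121
0.26 False [ 0.2  0.1 -1.2] [10.3  1.1 -6.3] 0.0119
0.35 False [-0.1  0.  -1.7] [ 9.3  1.1 -5.6] 0.0119
0.44 False [-0.4  0.  -1.9] [ 7.1  2.1 -5.2] 0.0119
0.53 False [-0.5 -0.  -1.8] [ 5.9  1.7 -6.3] 0.0118
0.62 False [-0.6 -0.  -1.4] [ 5.6  1.  -6.9] 0.012
0.71 False [-0.3 -0.1 -0.8] [ 3.9  0.  -6.2] 0.0124
0.8 False [-0.2 -0.1 -0.5] [ 3.2 -0.8 -6.5] 0.0119
31.4167
```

View pics/s12c.png

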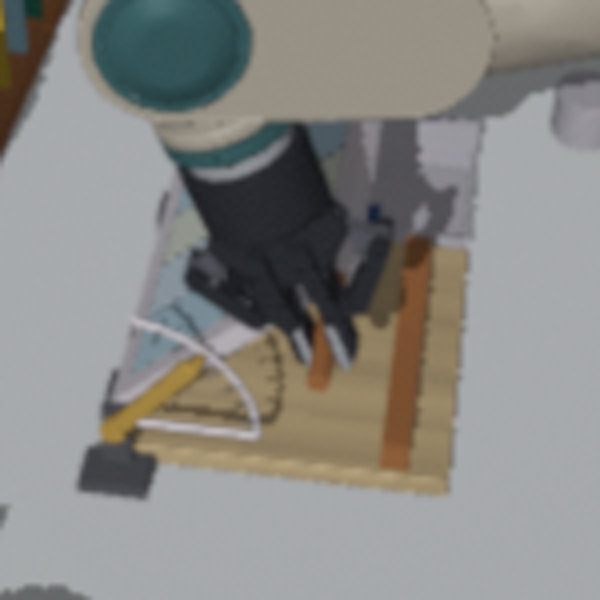

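View pics/w12.png

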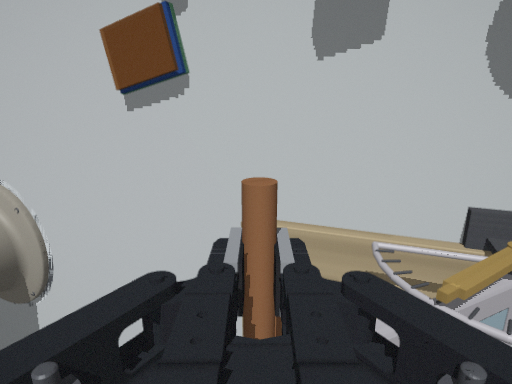

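View pics/t12.png

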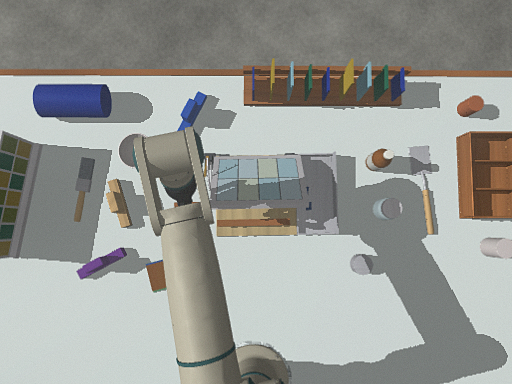

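```bash
cat > fp.py <<'E'
from h import *
import pickle
def flapfit(c,th):
    P=cloud(c);s=np.c_[(P[...,:2].reshape(-1,2)-SO)@QS,P[...,2].ravel()]
    R0=np.array([.11,0,.055]);d=s-R0
    u=-np.cos(th)*d[:,0]+np.sin(th)*d[:,2];n=np.sin(th)*d[:,0]+np.cos(th)*d[:,2]
    w=(u>.02)&(u<.2)&(abs(d[:,1])<.12)&(abs(n-.008)<.02)&(c['depth'].ravel()>0)
    for _ in range(4):
        k=np.polyfit(u[w],n[w],1);r=n-np.polyval(k,u);w&=abs(r)<.004
    return th+np.arctan(k[0]),k,w.sum(),r[w].std()
if __name__=='__main__':
    for n in('t12','s12'):
        print(n,flapfit(pickle.load(open(n+'.pkl','rb')),.8))
    for n in('top0','side0'): print(n,flapfit(pickle.load(open(n+'.pkl','rb')),0.))
E
python3 fp.py
python3 - <<'E'
from h import *
for th in (.86,.908):
    p,q=barpose(th,.45-th)
    r=bot.movel(p,vel=.06,ori=q,force_limit=30)
bot.wait(.3)
s=bot.read_state();print(r,np.round((s['tool_pos']-p)*1000,1),np.round(s['contact_force'],1),round(s['opening'],4),s['clock'])
import pickle
for n in('side','top','wrist'):
    c=snap(n,n+'13');pickle.dump(c,open(n+'13.pkl','wb'))
    from fp import flapfit
    if n!='wrist':print(flapfit(c,.908))
cv2.imwrite('pics/w13c.png',cv2.resize(c['color'][190:340,352:512],None,fx=4,fy=4,interpolation=cv2.INTER_CUBIC))
E
```

```text
t12 (np.float64(0.7892557404344771), array([-0.01074467,  0.00611161]), np.int64(3357), np.float64(0.0013160041207542817))
s12 (np.float64(0.788862477362418), array([-0.01113798,  0.00645686]), np.int64(491), np.float64(0.0009489045822683709))
top0 (np.float64(0.0023180072154687288), array([0.00231801, 0.00689547]), np.int64(4216), np.float64(0.0018595466071092907))
side0 (np.float64(0.001471101098581985), array([0.0014711 , 0.00822864]), np.int64(3005), np.float64(0.0016091736271534984))
False [-0.1 -0.1 -0.2] [ 5.  -1.9 -9.1] 0.0118 32.5417
(np.float64(0.8958455924442845), array([-0.01215501,  0.00644538]), np.int64(368), np.float64(0.0007638911591833277))
(np.float64(0.8995832690178233), array([-0.00841693,  0.00602704]), np.int64(2875), np.float64(0.001137490810359869))
```

View pics/w13c.png

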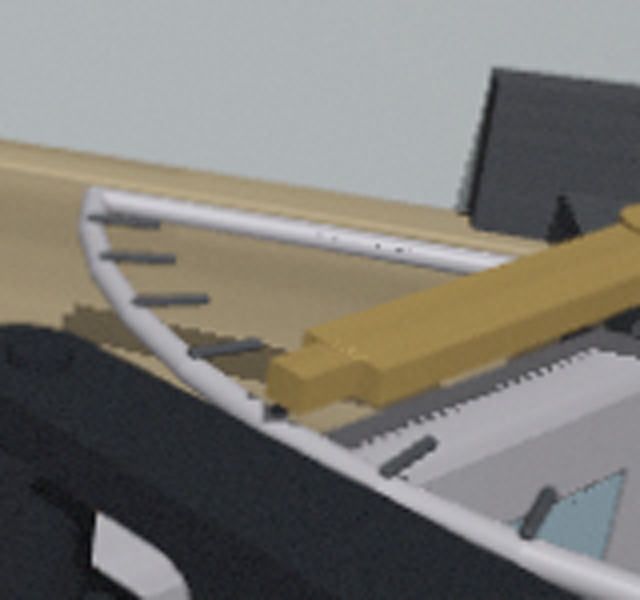

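View pics/side13.png

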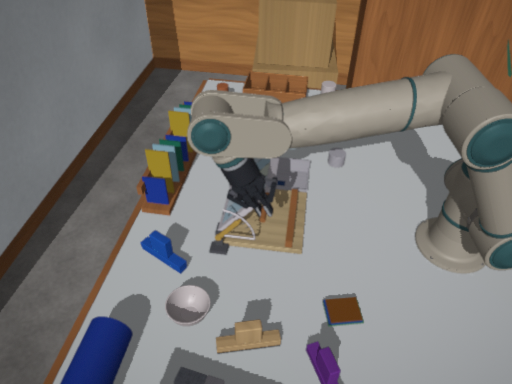

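```bash
python3 - <<'E'
from h import *
import pickle
c=pickle.load(open('wrist13.pkl','rb'))
un=lambda p:(np.array(p,float)+.5)/4-.5+np.array([352,190])
def line(name,p,y):
    P=plane(c,un(p),y);d=P[1]-P[0];print(name,'ang',round(np.arctan2(-d[1],d[0]),4),np.round(P*1000,1).tolist(),'perp dist to hinge',round((d[0]*(.055-P[0,1])-d[1]*(.11-P[0,0]))/np.hypot(*d)*1000,1))
line('flap bottom',[(350,438),(600,350)],.13)
line('flap top',[(450,476),(640,397)],.13)
line('ptr front upper',[(312,332),(618,228)],.152)
line('ptr front lower',[(377,368),(638,275)],.152)
# mask midline
h=cv2.cvtColor(c['color'],cv2.COLOR_BGR2HSV);print([h[tuple(un([p])[0][::-1].astype(int))].tolist() for p in [(450,300),(500,355),(480,190)]])
g=cv2.cvtColor(c['color'],cv2.COLOR_BGR2GRAY)
cv2.imwrite('pics/w13d.png',cv2.resize(cv2.equalizeHist(g)[250:330,430:512],None,fx=7,fy=7,interpolation=cv2.INTER_NEAREST))
E
```

```text
flap bottom ang 0.869 [[59.2, 111.4], [101.6, 61.3]] perp dist to hinge 2.4
flap top ang 0.8885 [[73.0, 116.2], [104.8, 77.0]] perp dist to hinge -9.9
ptr front upper ang 0.9073 [[50.8, 121.1], [101.5, 56.3]] perp dist to hinge 5.9
ptr front lower ang 0.8955 [[59.3, 128.6], [100.7, 77.0]] perp dist to hinge -6.5
[[21, 122, 157], [20, 128, 134], [140, 17, 45]]
```

View pics/w13d.png

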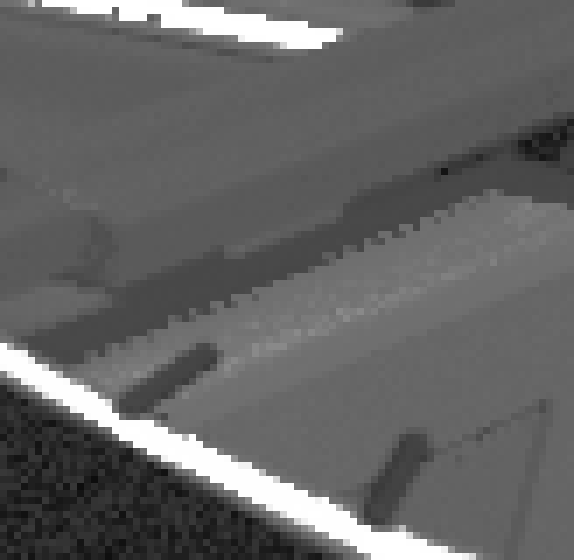

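```bash
python3 - <<'E'
from h import *
import pickle
from fp import flapfit
c=pickle.load(open('wrist13.pkl','rb'))
un=lambda p:(np.array(p,float)+.5)/7-.5+np.array([430,250])
for pk in ([(135,384),(560,232)],[(200,362),(500,256)]):
    P=plane(c,un(pk),.13);d=P[1]-P[0];print(np.arctan2(-d[1],d[0]))
th=.920
p,q=barpose(th,.45-th)
r=bot.movel(p,vel=.03,ori=q,force_limit=30);bot.wait(.3)
s=bot.read_state();print(r,np.round((s['tool_pos']-p)*1000,1),np.round(s['contact_force'],1),round(s['opening'],4),s['clock'])
for n in('side','top','wrist'):
    c=snap(n,n+'14');pickle.dump(c,open(n+'14.pkl','wb'))
    if n!='wrist':print(flapfit(c,.91))
g=cv2.cvtColor(c['color'],cv2.COLOR_BGR2GRAY)
cv2.imwrite('pics/w14d.png',cv2.resize(cv2.equalizeHist(g)[230:330,400:512],None,fx=6,fy=6,interpolation=cv2.INTER_NEAREST))
E
```

```text
0.8600493713166653
0.8563802383341893
False [-0.  -0.1 -0.1] [ 3.9 -2.4 -8.5] 0.0122 33.2417
(np.float64(0.907956986360746), array([-0.00204302,  0.0065147 ]), np.int64(371), np.float64(0.0007251880546276232))
(np.float64(0.9107542487725269), array([0.00075425, 0.00621194]), np.int64(2819), np.float64(0.0011113513934183903))
```

View pics/w14d.png

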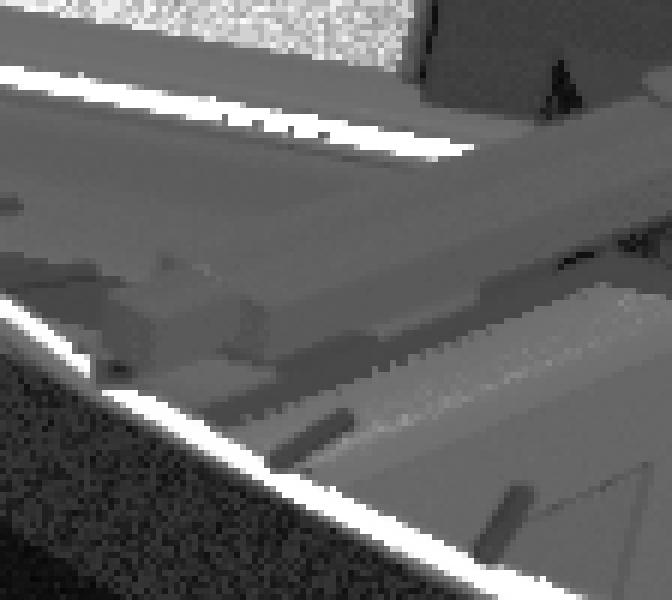

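View pics/top14.png

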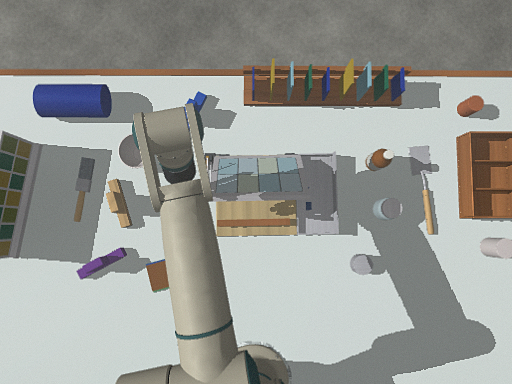

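```bash
python3 - <<'E'
from h import *
import pickle
c=pickle.load(open('wrist14.pkl','rb'))
L=cv2.createLineSegmentDetector().detect(cv2.cvtColor(c['color'],cv2.COLOR_BGR2GRAY))[0][:,0]
for a,b,d,e in L:
    if min(a,d)>400 and 225<min(b,e) and max(b,e)<335 and np.hypot(a-d,b-e)>18:
        o=[]
        for y in(.13,.148,.152):
            P=plane(c,[(a,b),(d,e)],y);v=P[1]-P[0];v*=np.sign(v[0]);o+= [round(np.arctan2(-v[1],v[0]),3),round((v[0]*(.055-P[0,1])-v[1]*(.11-P[0,0]))/np.hypot(*v)*1000,1)]
        print(np.round([a,b,d,e],1),o)
# pointer in unchanged side view, before/after for "pointer not moved"
for n in('wrist14',):
    c=pickle.load(open(n+'.pkl','rb'));h=cv2.cvtColor(c['color'],cv2.COLOR_BGR2HSV)
    m=cv2.inRange(h,(16,95,150),(26,170,255));m[:,:400]=0;m[:230]=0
    k,l,st,ce=cv2.connectedComponentsWithStats(m);i=1+np.argmax(st[1:,4]);v,u=np.nonzero(l==i);print(st[i])
    P3=cloud(c);s=np.c_[(P3.reshape(-1,3)[:,:2]-SO)@QS,P3.reshape(-1,3)[:,2]].reshape(384,512,3)
    # flap side/top depth points seen by the wrist
    a=.91;d=s-np.array([.11,0,.055]);uu=-np.cos(a)*d[...,0]+np.sin(a)*d[...,2];nn=np.sin(a)*d[...,0]+np.cos(a)*d[...,2]
    w=(d[...,1]<.127)&(d[...,1]>-.1)&(abs(nn-.008)<.01)&(uu>0)&(uu<.22)
    print(w.sum(),np.polyfit(uu[w],nn[w],1),np.ptp(uu[w]) if w.any() else 0)
    P=s[l==i];print('ptr depth y',np.median(P[:,1]))
E
```

```text
[407.8 292.4 488.3 334.1] [np.float64(-0.527), np.float64(-84.4), np.float64(-0.527), np.float64(-111.7), np.float64(-0.527), np.float64(-117.7)]
[511.2 334.  479.9 322.8] [np.float64(-0.252), np.float64(-78.2), np.float64(-0.252), np.float64(-108.0), np.float64(-0.252), np.float64(-114.6)]
[479.6 322.7 449.2 308.4] [np.float64(-0.472), np.float64(-78.5), np.float64(-0.472), np.float64(-107.2), np.float64(-0.472), np.float64(-113.6)]
[490.3 250.  470.8 247.1] [np.float64(0.049), np.float64(43.8), np.float64(0.049), np.float64(-1.9), np.float64(0.049), np.float64(-12.1)]
[485.8 282.3 438.2 300.9] [np.float64(0.912), np.float64(3.6), np.float64(0.912), np.float64(-13.3), np.float64(0.912), np.float64(-17.1)]
[480.4 276.2 510.9 265.2] [np.float64(0.898), np.float64(10.1), np.float64(0.898), np.float64(-8.3), np.float64(0.898), np.float64(-12.4)]
[457.2 310.1 510.8 287.3] [np.float64(0.909), np.float64(-8.4), np.float64(0.909), np.float64(-23.7), np.float64(0.909), np.float64(-27.1)]
[508.5 308.2 503.4 328.2] [np.float64(1.312), np.float64(-1.9), np.float64(1.312), np.float64(-2.1), np.float64(1.312), np.float64(-2.1)]
[445.8 281.  511.  257.9] [np.float64(0.907), np.float64(17.2), np.float64(0.907), np.float64(-1.9), np.float64(0.907), np.float64(-6.1)]
[ 419  247   93   36 1210]
1118 [0.00231992 0.00795519] 0.12867620487282622
ptr depth y 0.15261890021554791
```

```bash
python3 - <<'E'
from h import *
s=bot.read_state();print(s['clock'],s['opening'],s['contact_force'],s['tool_pos'])
bot.close_job()
E
```

```text
33.3917 0.01209987208972246 [ 3.54670657 -2.91608073 -8.93173014] [0.54147338 0.17272948 0.2186009 ]
the job is handed in; nothing more can be done
```

The job is done and handed in at 33.4 s of the 72 s allowed. The arm is still gripping the side bar and holding the flap up.

- **Chips:** I swept all three off the flap in one pass. A wrist picture taken afterwards shows three chips in the trough and the flap clear. In the last top view the raised flap hides or shades part of the trough.
- **Scraper:** It stands upright at its original place left of the stand, well clear of it.
- **Flap and pointer:** In the last wrist image the flap edge is at 0.909 rad and the pointer at 0.907. Three depth fits of the flap gave 0.908, 0.911 and 0.912.
- **Pointer setting:** It measured about 0.908 before the lift. The arm was never meant to touch it, and it reads the same now within measuring error.

**Disagreements between checks:**
- **Stand position:** My first estimate was about 2 mm off in x, and I corrected it before gripping the bar.
- **Flap angle:** The first hold, commanded at 0.908, measured 0.896 to 0.900. I raised it by a further 0.012 to match.
- **Hand-picked edges:** A few lines I picked by eye read between 0.86 and 0.89. I set them aside in favour of the line-detector and depth fits.

The highest tool force I read was about 12 N. The last top view shows the things I could see on the table in their places, though the arm partly covers the bowl, the samples and the blue look-alike.

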